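# Make up two inspection kits

### The job

Make up the two inspection kits from the stock on the cabinet. The oblong grey tray gets the stylus case and one grey flanged bushing; the square metal tray gets the reference step block, the other grey flanged bushing and the brass bushing. Set everything down flat on the tray floors, the same way up as it stands now and nothing on top of anything else, and leave the mug and the oil bottle where they are; the stylus case is packed against the wooden gauge box, so slide it clear first to get your fingers round it.

Things in the scene. Friction and masses are not known exactly. Their poses are not given: they have to be found in the camera images.
- oblong_tray: open grey plastic tray, 100 mm (its x) by 150 mm (its y), 26 mm high, walls and floor 3 mm, fixed. Origin: centre of its underside, on the cabinet top; z up
- square_tray: shallow square aluminium tray, 140 x 140 mm outside, walls and floor 3 mm, rim at 14 mm height, fixed. Origin: centre of its underside, on the cabinet top; axes along its sides, z up
- gauge_box: dark wooden box with closed lid, 90 mm (its x) by 150 mm (its y) by 45 mm high, fixed. Origin: centre of its underside; its -x long side faces the robot and the stylus case lies along that side
- stylus_case: small oblong case, light lid on a black body, 28 mm (its x) by 88 mm (its y) by 18 mm high, 30 g, loose on the cabinet top. Its long side lies against the front of the gauge box (1 to 3 mm gap), within 25 mm of the middle of that side; it slides easily when pushed on its end. Origin: centre of its underside; z up
- step_block: pale grey-white rectangular block, the reference step standard: 32 mm (its x) by 52 mm (its y) by 17 mm high, 200 g, loose. Origin: centre of its underside; z up
- flanged_bushing_a: grey turned steel bushing with a bore, standing on its broad flange: flange 29 mm across from 0 to 8 mm, narrower 24 mm collar from 8 to 16 mm height, 45 g. Loose. Origin: centre of its underside; z up. Exactly like the other one; the two are interchangeable
- flanged_bushing_b: grey turned steel bushing with a bore, standing on its broad flange: flange 29 mm across from 0 to 8 mm, narrower 24 mm collar from 8 to 16 mm height, 45 g. Loose. Origin: centre of its underside; z up. Exactly like the other one; the two are interchangeable
- brass_bushing: brass-yellow low bushing with a bore and a flange, 34 mm across at the flange, 12 mm high, 60 g, loose. Origin: centre of its underside; z up
- mug: violet mug, 86 mm across, 96 mm high, handle on one side; a bystander on the papers at the back left, to be left alone. Origin: centre of its underside
- oil_bottle: small white plastic bottle with red pointed cap, 42 mm across, 118 mm high; a bystander on the papers behind, right of the mug, to be left alone. Origin: centre of its underside
Mind the look-alikes: they are no part of the job. What is shaped like the flanged_bushing_a but green, pink or purple is not meant.

How it is judged:
By the outcome, as a careful person would: the job done as asked, in the order asked, and still so for the second after the job is handed in, with the robot touching nothing.
It also fails if it takes over 122 s, if anything falls off the work surface, if the arm or the gripper's body presses on something with over 40 N, if the wrist force passes 120 N, or if a joint passes its speed limit or range.

### The arm

A 7-joint arm with a two-finger parallel gripper is mounted at the origin on a cart in front of the work surface, level with it; the furniture and walls round the work are solid. World frame = base frame: x ahead of the robot, y to its left, z up, the work surface at z = 0. Lengths are in m, angles in rad, forces in N, time in s.
With the tool pointing down it reaches from about 0.425 to 0.95 m from the base axis. Payload 4.7 kg.
Tool frame: the origin (TCP) lies midway between the tips of the shut fingers; the grasp point (between the pads) lies 19 mm behind it; z points along the fingers, y is the line along which they close (so a half turn about z gives the same grasp; the last joint's range is limited). The gripper opens to 87 mm and grips with 3 to 60 N. Pads are 19 mm wide; open, the fingers measure 117 mm over their backs; the gripper's body (75 mm by 190 mm) begins 51 mm behind the grasp point.
Start: joints at [-1.275, 0.469, -0.049, 1.532, 0.024, 1.141, -0.082], TCP at [0.215, 0.64, 0.223] pointing down, gripper open.
Joint ranges: [-2.59, 2.59], [-0.33, 1.99], [-1.39, 1.29], [0.1, 2.45], [-1.04, 4.18], [0.21, 1.99], [-2.66, 2.66]. Speed limits (rad/s): [2.57, 2.57, 3.14, 3.14, 3.14, 3.14, 3.14].

### API

Orientations are given as a unit quaternion [w, x, y, z].
In Python, from cell import arm, cams gives the robot as it stands.
- The arm moves only by the shell command python3 -m pendant 'ROWS' [OPENING]. ROWS is rows parted by semicolons, their numbers by spaces, 1 to 5 of them, each of 4 numbers: dx, dy, dz in m, then a turn about the tool's z in rad; each row is the pose to reach, as a shift and turn from the pose commanded when the command began, along the tool's axes at that moment; what a row does not reach only later rows make up. A row lasts 1/10 s, in which the tool goes at most 0.05 m and 0.15 rad, less where a joint would pass 70% of its speed; a pose out of reach is approached as far as the arm can. OPENING is the finger opening in m, set as the command begins (- or left out keeps the last). The fingers move at their own pace and stop on an object; the grip force is fixed at half the most. Time passes only in rows, so rows that do not move let the fingers close. It prints the time, the measured TCP pose, the force, the opening and the grip force at its end.
- arm.observe(): the state, without advancing time (a new reading comes with each control period).
- cams.get_image(name): name is "scene" or "top"; returns a dict with "pixels" (420x560x3 uint8, blue, green, red), "intrinsics" (3x3 intrinsics, pixels), "k1" (the pictures are not rectified: a ray, as slopes to the right and down, at radius r is drawn at 1 + k1 r^2 times it, then the intrinsics apply), "origin" and "orientation" of the camera in the world. Camera axes: x right, y up, looking along -z (the intrinsics and any distortion apply to the point x, -y, -z); pixel columns grow to the right and rows downward; lengths in m; the calibration is good to about 2 mm. A picture is of the moment at which its call begins. There is no depth.
- arm.hand_in(): hands the job in; it is judged then, once.
The state is a dict: "clock": time; "qpos": joint angles; "qvel": joint speeds; "effort": joint torques, N m; "tcp_pos": TCP position; "eef_rot": TCP orientation; "wrist_force": force on the tool from outside, world axes, zero at the start; "wrist_torque": the same for the moment, N m; "width": finger opening in m; "gripper_force": force on a finger pad.
Only numpy, scipy, OpenCV 4.12 (cv2) and the standard library are available. Lean on these libraries where they do the work, as an engineer would, in place of code of your own. Each camera call takes 0.05 s, during which the arm holds its last target. There are 200 camera calls.

## Working session

There is one attempt and no reset: what is moved stays moved. The work goes in short steps, Python scripts to look and compute and a shell command to move; the robot and the scene stay as the last step left them, time stands still between calls to the robot, and variables do not carry over. Pictures are saved under pics/ and viewed, at most 14 in all, crops included, and the job is handed in when it is done.

```bash
ls; mkdir -p pics; python3 - <<'E'
from cell import arm,cams
import cv2
for n in("scene","top"):
    d=cams.get_image(n);cv2.imwrite(f"pics/{n}0.png",d["pixels"])
    print(n,d["intrinsics"],d["k1"],d["origin"],d["orientation"])
print(arm.observe())
E
```

```text
pics
scene [[511.3638455    0.         282.51896675]
 [  0.         511.3638455  209.07703036]
 [  0.           0.           1.        ]] 0.02493433278159579 [-0.03196743  0.73089429  0.84705691] [-0.30777806 -0.13830967  0.37689537  0.86260825]
top [[544.64914862   0.         273.8605058 ]
 [  0.         544.64914862 205.64369143]
 [  0.           0.           1.        ]] 0.026808396036337605 [0.32366993 0.02934195 1.24576945] [ 0.70812673  0.0747281  -0.06579389 -0.69903034]
{'clock': 0.1, 'qpos': array([-1.27492348,  0.46937679, -0.04861145,  1.53355976,  0.02410891,
        1.14099861, -0.08228973]), 'qvel': array([-1.56409392e-04, -5.43584006e-04,  7.06625740e-04, -2.49644434e-03,
       -1.50735635e-05,  2.88812887e-04,  2.19135413e-03]), 'effort': array([ 5.24403404e-04, -5.09172213e+01, -8.11185362e-02, -2.36827147e+01,
       -6.14585239e-02,  3.44826293e-02,  6.59394800e-05]), 'tcp_pos': array([0.21519794, 0.63921472, 0.22159986]), 'eef_rot': array([-1.11727307e-04,  1.61645311e-01,  9.86848530e-01, -8.71136933e-04]), 'wrist_force': array([-0.2073358 , -0.33522284, -0.36001212]), 'wrist_torque': array([0.02484205, 0.00067318, 0.00770228]), 'gripper_force': 0.0, 'width': 0.0872274368814183}
```

View pics/scene0.png

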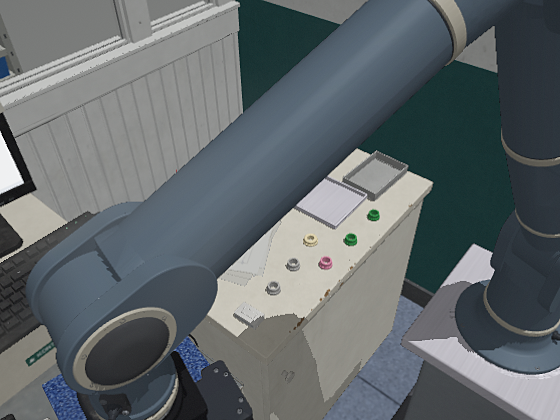

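View pics/top0.png

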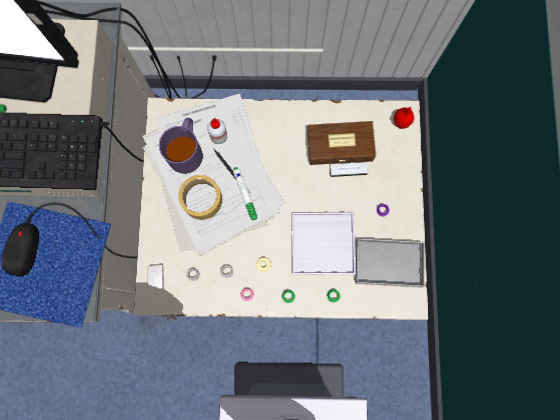

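The top view shows all the stock. Grey flanged bushings are at (193,273) and (226,270), the brass bushing at (263,263) and the step block at (155,277). The stylus case is at (349,169) against the gauge box at (341,142). The square tray is at (322,243) and the oblong tray at (390,261). The look-alikes are pink (247,294), green (288,296) and (333,295), and purple (382,210); none of them are grey. I'll confirm this in an enlarged crop and measure.

```bash
cat > h.py <<'E'
import numpy as np,cv2
from cell import arm,cams
from scipy.spatial.transform import Rotation as R
def rot(q): return R.from_quat([q[1],q[2],q[3],q[0]]).as_matrix()
def undist(d,uv):
    K=d["intrinsics"];p=(np.atleast_2d(uv).astype(float)-K[:2,2])/K[0,0];s=p.copy()
    for _ in range(8): s=p/(1+d["k1"]*(s**2).sum(1,keepdims=True))
    return s
def cast(d,uv,z):
    s=undist(d,uv);v=np.c_[s[:,0],-s[:,1],-np.ones(len(s))]@rot(d["orientation"]).T
    o=np.array(d["origin"]);return (o+v*((z-o[2])/v[:,2])[:,None])[:,:2]
def rect(d,mask,z):
    """largest blob -> rectangle on the plane z: centre, sizes, angle of long side"""
    c=max(cv2.findContours(mask,cv2.RETR_EXTERNAL,cv2.CHAIN_APPROX_NONE)[0],key=cv2.contourArea)[:,0]
    (cx,cy),(w,h),a=cv2.minAreaRect((cast(d,c,z)*1000).astype(np.float32))
    if w<h: w,h,a=h,w,a+90
    return np.round([cx,cy,w,h,(a+90)%180-90],1)
def goto(x,y,z,yaw=None):
    """tool-frame shift to world point; yaw = world angle of closing axis (mod pi)"""
    s=arm.observe();M=rot(s["eef_rot"]);return M.T@(np.array([x,y,z])-s["tcp_pos"])
E
python3 - <<'E'
from h import *
d=cams.get_image("top");im=d["pixels"]
c=cv2.resize(im[140:320,140:430],None,fx=2.75,fy=2.75,interpolation=cv2.INTER_CUBIC)
cv2.imwrite("pics/crop1.png",c)
hsv=cv2.cvtColor(im,cv2.COLOR_BGR2HSV)
for p in [(230,120),(300,285),(155,277),(149,290),(193,266),(193,273),(226,264),(263,257),(349,169),(320,240),(390,260),(360,260),(345,130)]: print(p,hsv[p[1],p[0]])
s=arm.observe();print(rot(s["eef_rot"]).round(3))
E
```

```text
(230, 120) [  0   1 223]
(300, 285) [ 20  20 232]
(155, 277) [  0   2 240]
(149, 290) [ 15  25 122]
(193, 266) [ 21  21 230]
(193, 273) [ 19  17 234]
(226, 264) [ 18  23 165]
(263, 257) [ 21  79 148]
(349, 169) [111   7 242]
(320, 240) [128  12 241]
(390, 260) [150   1 173]
(360, 260) [110   4 171]
(345, 130) [ 13 162 112]
[[-0.948  0.319 -0.   ]
 [ 0.319  0.948 -0.001]
 [-0.    -0.001 -1.   ]]
```

View pics/crop1.png

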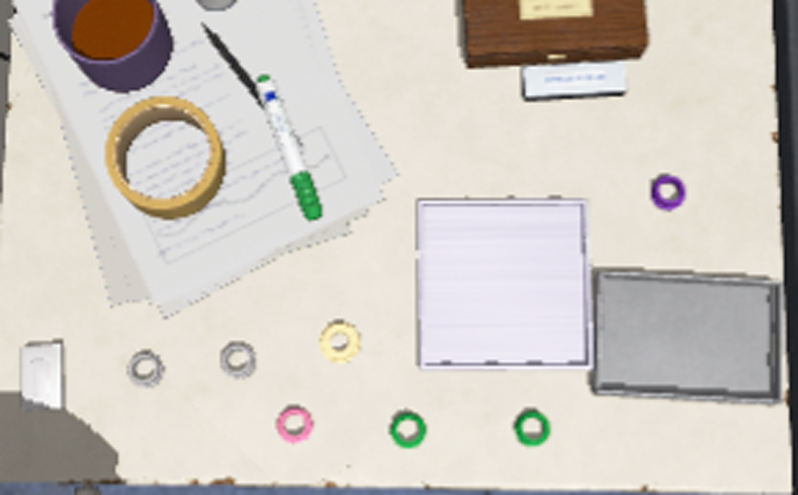

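The crop confirms it. The two grey bushings are at crop (146,369) and (238,359), the brass one at (340,341) and the block at (42,375), all matching their descriptions. The pink, green and purple rings are decoys. Next I measure.

```bash
cat > meas.py <<'E'
from h import *
def blob(d,x0,y0,x1,y1,f):
    hsv=cv2.cvtColor(d["pixels"],cv2.COLOR_BGR2HSV).astype(int);m=np.zeros(hsv.shape[:2],np.uint8)
    r=hsv[y0:y1,x0:x1];m[y0:y1,x0:x1]=f(r[...,0],r[...,1],r[...,2])*255
    return m
E
python3 - <<'E'
from meas import *
d=cams.get_image("top");im=d["pixels"]
def show(n,m,z): print(n,rect(d,m,z), cv2.boundingRect(m))
show("case",blob(d,322,160,378,180,lambda h,s,v:(s<14)&(v>190)),.018)
show("block",blob(d,145,258,168,292,lambda h,s,v:(s<12)),.017)
show("bushA",blob(d,183,262,204,284,lambda h,s,v:(v<215)),.008)
show("bushB",blob(d,215,259,238,281,lambda h,s,v:(v<215)),.008)
show("brass",blob(d,252,252,276,276,lambda h,s,v:(s>40)),.006)
show("sq",blob(d,285,205,354,280,lambda h,s,v:(s<16)),.014)
show("obl",blob(d,355,233,426,290,lambda h,s,v:(s<14)&(v<215)),.020)
show("box",blob(d,300,115,380,170,lambda h,s,v:(s>90)),.045)
for n,m in (("pink",blob(d,238,284,258,304,lambda h,s,v:(s>60))),("purple",blob(d,370,198,395,222,lambda h,s,v:(s>60)))): show(n,m,.008)
print("edges",cast(d,[(145,290),(426,290),(300,317)],0).round(3))
E
```

```text
case [ 662.5 -126.5   86.3   24.8  -85.9] (330, 162, 38, 13)
block [405.3 311.1  53.1  31.5   3.5] (148, 265, 15, 25)
bushA [414.5 228.8  29.7  29.3 -89.3] (186, 267, 14, 14)
bushB [422.2 153.2  29.5  27.2   1.7] (220, 264, 13, 14)
brass [438.1  69.7  31.9  31.8 -89.3] (256, 257, 15, 15)
sq [482.9 -63.9 137.1 136.9   0.7] (292, 212, 62, 64)
obl [ 444.8 -214.6  157.   101.6   87.5] (355, 238, 71, 49)
box [ 716.1 -106.1  149.6   95.5  -85.9] (308, 121, 68, 44)
pink [370.3 104.3  27.   26.6 -89.2] (241, 288, 13, 13)
purple [ 566.1 -204.    28.4   25.3   -1.3] (377, 204, 12, 13)
edges [[ 0.377  0.336]
 [ 0.385 -0.298]
 [ 0.321 -0.015]]
```

```bash
cat > at.py <<'E'
import sys
from h import *
# python3 at.py x y z yaw_deg : tool-frame shift + turn to reach it (yaw = world angle of closing axis)
s=arm.observe();M=rot(s["eef_rot"]);y0=np.degrees(np.arctan2(M[1,1],M[0,1]))
x,y,z,w=map(float,sys.argv[1:5])
print("tcp",s["tcp_pos"].round(4),"yaw",y0.round(1),"w",s["width"].round(4),"F",s["wrist_force"].round(1),"t",s["clock"])
print("shift",(M.T@(np.array([x,y,z])-s["tcp_pos"])).round(4),"turn",-np.radians(w-y0).round(3))
E
P="python3 -m pendant"
$P '-.04 -.032 0 -.1;-.08 -.064 0 -.2;-.12 -.096 0 -.3;-.16 -.128 0 -.396;-.2 -.16 0 -.396' 0
python3 at.py .655 -.05 .2 94.1
```

```text
clock: 0.7
tcp_pos: [0.3514, 0.4275, 0.2225]
eef_rot: [0.0, -0.036, 0.999, 0.0]
wrist_force: [1.7, 0.2, 0.4]
width: 0.0554
gripper_force: 0.0Traceback (most recent call last):
  File "at.py", line 6, in <module>
    print("tcp",s["tcp_pos"].round(4),"yaw",y0.round(1),"w",s["width"].round(4),"F",s["wrist_force"].round(1),"t",s["clock"])
                                                            ^^^^^^^^^^^^^^^^
AttributeError: 'float' object has no attribute 'round'
```

```bash
sed -i 's/s\["width"\].round(4)/round(s["width"],4)/' at.py
python3 at.py .655 -.05 .15 94.1
```

```text
tcp [0.3514 0.4275 0.2225] yaw 94.2 w 0.0554 F [1.7 0.2 0.4] t 0.7
shift [-0.268  -0.4983  0.0724] turn 0.001
```

```bash
P="python3 -m pendant"
$P '-.022 -.042 0 0;-.044 -.084 0 0;-.066 -.126 0 0;-.088 -.168 0 0;-.11 -.21 0 0'
$P '-.022 -.042 0 0;-.044 -.084 0 0;-.066 -.126 0 0;-.088 -.168 0 0;-.11 -.21 0 0'
$P '-.022 -.042 .01 0;-.045 -.078 .04 0;-.045 -.078 .07 0;-.045 -.078 .07 0'
python3 at.py .655 -.05 .008 94.1
```

```text
clock: 1.2
tcp_pos: [0.4759, 0.226, 0.2227]
eef_rot: [0.0, -0.036, 0.999, 0.0]
wrist_force: [-0.4, -0.2, -0.8]
width: 0.0151
gripper_force: 0.0
clock: 1.7
tcp_pos: [0.6005, 0.0245, 0.2225]
eef_rot: [0.0, -0.036, 0.999, 0.0]
wrist_force: [0.9, 1.2, 0.5]
width: 0.0002
gripper_force: 0.0
clock: 2.1
tcp_pos: [0.6472, -0.0498, 0.1475]
eef_rot: [-0.005, -0.034, 0.999, 0.0]
wrist_force: [-0.5, 0.5, 0.6]
width: 0.0003
gripper_force: 0.0
tcp [ 0.6472 -0.0498  0.1475] yaw 93.9 w 0.0003 F [-0.5  0.5  0.6] t 2.1
shift [-0.0092 -0.0008  0.1394] turn -0.003
```

```bash
P="python3 -m pendant"
$P '-.008 0 .045 0;-.008 0 .09 0;-.008 0 .12 0;-.008 0 .138 0;-.008 0 .138 0'
python3 at.py .655 -.05 .008 94.1
python3 - <<'E'
from h import *
for n in("top","scene"):
    d=cams.get_image(n)["pixels"]
    c=d[120:290,285:430] if n=="top" else d
    cv2.imwrite(f"pics/p2{n}.png",cv2.resize(c,None,fx=3.5,fy=3.5,interpolation=cv2.INTER_CUBIC) if n=="top" else c)
E
```

```text
clock: 2.6
tcp_pos: [0.6566, -0.0459, 0.0129]
eef_rot: [-0.002, -0.037, 0.999, 0.001]
wrist_force: [0.2, -0.6, -1.0]
width: 0.0006
gripper_force: 0.0
tcp [ 0.6566 -0.0459  0.0129] yaw 94.2 w 0.0006 F [ 0.2 -0.6 -1. ] t 2.6
shift [ 0.0018 -0.004   0.0049] turn 0.002
```

View pics/p2top.png

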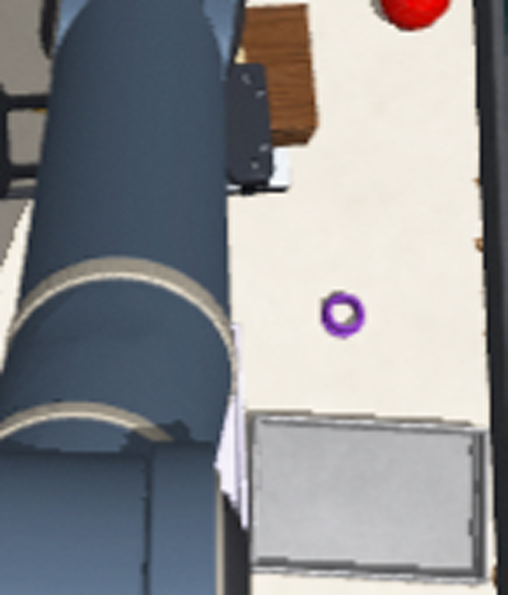

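The gripper hides the case apart from its right end at crop (290,185), and the way to the right of it is clear. I'll push slowly along the box.

```bash
P="python3 -m pendant"
$P '.001 -.01 .004 0;.001 -.02 .004 0;.001 -.03 .004 0;.001 -.04 .004 0;.001 -.05 .004 0'
$P '0 -.01 0 0;0 -.02 0 0;0 -.03 0 0;0 -.034 0 0;0 -.034 0 0'
$P '0 .012 0 0;0 .012 -.05 0;0 .012 -.1 0;0 .012 -.13 0'
python3 at.py .655 -.05 .008 94.1
python3 - <<'E'
from meas import *
d=cams.get_image("top");im=d["pixels"]
cv2.imwrite("pics/p3.png",cv2.resize(im[120:220,325:430],None,fx=5,fy=5,interpolation=cv2.INTER_CUBIC))
E
```

```text
clock: 3.2
tcp_pos: [0.6611, -0.0992, 0.0109]
eef_rot: [0.0, -0.035, 0.999, -0.0]
wrist_force: [-0.5, 0.9, 0.1]
width: 0.0005
gripper_force: 0.2
clock: 3.7
tcp_pos: [0.6631, -0.133, 0.0104]
eef_rot: [-0.0, -0.035, 0.999, -0.0]
wrist_force: [0.5, 0.3, 0.7]
width: 0.0002
gripper_force: 0.0
clock: 4.1
tcp_pos: [0.6641, -0.1177, 0.1444]
eef_rot: [0.002, -0.037, 0.999, 0.0]
wrist_force: [0.2, -0.1, -0.2]
width: 0.0005
gripper_force: 0.0
tcp [ 0.6641 -0.1177  0.1444] yaw 94.2 w 0.0005 F [ 0.2 -0.1 -0.2] t 4.1
shift [0.0047 0.0682 0.1364] turn 0.002
```

View pics/p3.png

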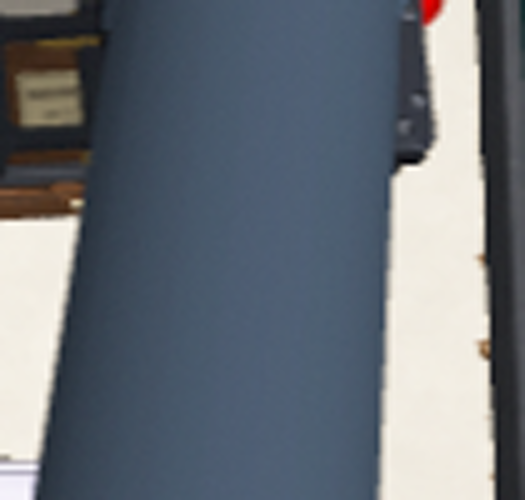

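The arm hides the case (it covers columns 80–400), so I'll step aside left while turning the wrist, then look again.

```bash
P="python3 -m pendant"
$P '0 .04 0 .15;0 .08 0 .3;0 .12 0 .45;0 .16 0 .6;0 .2 0 .75' .06
python3 - <<'E'
from meas import *
d=cams.get_image("top");im=d["pixels"]
m=blob(d,335,150,425,195,lambda h,s,v:(s<14)&(v>190));print(rect(d,m,.018),cv2.boundingRect(m))
cv2.imwrite("pics/p4.png",cv2.resize(im[100:230,285:430],None,fx=4,fy=4,interpolation=cv2.INTER_CUBIC))
E
python3 at.py .655 -.17 .15 4.1
```

```text
clock: 4.65
tcp_pos: [0.6471, 0.0834, 0.1401]
eef_rot: [-0.001, 0.335, 0.942, 0.0]
wrist_force: [0.1, -1.1, -0.9]
width: 0.0327
gripper_force: 0.0
[ 666.4 -188.1   86.4   25.7  -85.9] (357, 161, 38, 13)
tcp [0.6462 0.0945 0.1396] yaw 51.2 w 0.0365 F [-0.2  6.1 -0.3] t 4.7
shift [-0.1725 -0.2006 -0.0125] turn 0.822
```

View pics/p4.png

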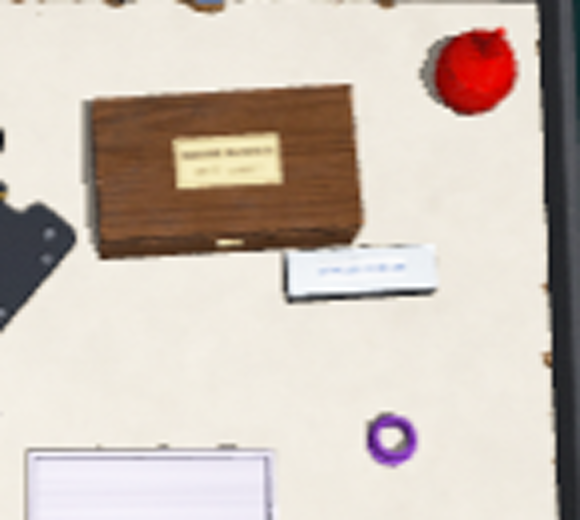

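The case, at crop (360,272), is still straight and sticks out 48 mm past the box end. I'll grasp the protruding half.

```bash
P="python3 -m pendant"
python3 at.py .667 -.204 .15 4.1
$P '-.04 -.045 0 .14;-.08 -.09 0 .28;-.12 -.135 0 .42;-.16 -.18 0 .56;-.19 -.21 0 .7' .052
$P '0 0 0 .12;0 0 0 .12;0 0 0 .12'
python3 at.py .667 -.204 .008 4.1
```

```text
tcp [0.6462 0.0945 0.1396] yaw 51.2 w 0.0365 F [-0.2  6.1 -0.3] t 4.7
shift [-0.2032 -0.2196 -0.0128] turn 0.822
clock: 5.2
tcp_pos: [0.6615, -0.1697, 0.1402]
eef_rot: [-0.001, 0.637, 0.771, 0.0]
wrist_force: [0.2, 0.0, -0.6]
width: 0.0518
gripper_force: 0.0
clock: 5.5
tcp_pos: [0.6619, -0.167, 0.1397]
eef_rot: [-0.001, 0.679, 0.734, 0.0]
wrist_force: [0.1, 0.9, 0.4]
width: 0.0515
gripper_force: 0.0
tcp [ 0.6619 -0.167   0.1397] yaw 4.5 w 0.0515 F [0.1 0.9 0.4] t 5.5
shift [-0.0376  0.0023  0.1317] turn 0.006
```

```bash
P="python3 -m pendant"
$P '-.0376 .002 .03 0;-.0376 .002 .06 0;-.0376 .002 .09 0;-.0376 .002 .12 0;-.0376 .002 .12 0'
python3 at.py .667 -.204 .006 4.1
```

```text
clock: 6.0
tcp_pos: [0.6637, -0.2026, 0.0158]
eef_rot: [-0.005, 0.679, 0.734, -0.001]
wrist_force: [-0.3, -0.1, -0.3]
width: 0.0517
gripper_force: 0.0
tcp [ 0.6637 -0.2026  0.0158] yaw 4.4 w 0.0517 F [-0.3 -0.1 -0.3] t 6.0
shift [-0.0017  0.0032  0.0097] turn 0.006
```

```bash
P="python3 -m pendant"
$P '-.002 .003 .005 0;-.002 .003 .009 0;-.002 .003 .009 0'
$P '0 0 0 0;0 0 0 0;0 0 0 0;0 0 0 0;0 0 0 0' .015
$P '0 0 -.01 0;0 0 -.02 0;0 0 -.05 0;0 0 -.09 0;0 0 -.09 0'
python3 at.py .449 -.251 .1 -2.5
```

```text
clock: 6.3
tcp_pos: [0.6703, -0.2088, 0.0126]
eef_rot: [0.001, 0.681, 0.732, 0.001]
wrist_force: [0.5, 0.6, -0.6]
width: 0.0521
gripper_force: 0.0
clock: 6.8
tcp_pos: [0.6695, -0.2091, 0.0118]
eef_rot: [-0.0, 0.681, 0.732, 0.0]
wrist_force: [-0.4, -0.7, 1.9]
width: 0.0274
gripper_force: 29.9
clock: 7.3
tcp_pos: [0.6733, -0.2113, 0.1087]
eef_rot: [0.005, 0.681, 0.732, 0.003]
wrist_force: [0.7, -1.6, -0.2]
width: 0.0273
gripper_force: 29.9
tcp [ 0.6733 -0.2113  0.1087] yaw 4.1 w 0.0273 F [ 0.7 -1.6 -0.2] t 7.3
shift [-0.0235 -0.2266  0.0063] turn 0.115
```

The case is gripped (27 mm wide, 30 N). I carry it to the oblong tray.

```bash
P="python3 -m pendant"
$P '-.008 -.045 0 .03;-.018 -.09 0 .06;-.027 -.135 0 .1;-.037 -.18 0 .115;-.042 -.22 0 .115'
$P '0 0 0 0;0 0 0 0;0 0 0 0'
python3 at.py .446 -.255 .0155 -2.5
```

```text
clock: 7.8
tcp_pos: [0.4507, -0.2678, 0.1021]
eef_rot: [0.0, 0.723, 0.691, 0.0]
wrist_force: [0.4, -1.2, -0.1]
width: 0.0274
gripper_force: 29.9
clock: 8.1
tcp_pos: [0.4547, -0.2665, 0.102]
eef_rot: [0.001, 0.722, 0.692, 0.001]
wrist_force: [0.1, -0.6, -1.1]
width: 0.0276
gripper_force: 29.9
tcp [ 0.4547 -0.2665  0.102 ] yaw -2.4 w 0.0276 F [ 0.1 -0.6 -1.1] t 8.1
shift [ 0.0111 -0.0093  0.0865] turn 0.002
```

```bash
P="python3 -m pendant"
$P '.011 -.009 .02 0;.011 -.009 .04 0;.011 -.009 .06 0;.011 -.009 .06 0;.011 -.009 .06 0'
python3 at.py .446 -.255 .0155 -2.5
```

```text
clock: 8.6
tcp_pos: [0.4456, -0.2553, 0.0415]
eef_rot: [0.0, 0.722, 0.692, -0.0]
wrist_force: [-0.3, -0.5, -0.0]
width: 0.0277
gripper_force: 29.9
tcp [ 0.4456 -0.2553  0.0415] yaw -2.4 w 0.0277 F [-0.3 -0.5 -0. ] t 8.6
shift [0.0004 0.0004 0.026 ] turn 0.002
```

```bash
P="python3 -m pendant"
$P '0 0 .01 0;0 0 .02 0;0 0 .026 0;0 0 .026 0;0 0 .026 0'
python3 at.py .446 -.255 .0155 -2.5
```

```text
clock: 9.1
tcp_pos: [0.4444, -0.2554, 0.0154]
eef_rot: [-0.0, 0.722, 0.692, -0.0]
wrist_force: [-0.1, 0.6, -0.0]
width: 0.0275
gripper_force: 30.0
tcp [ 0.4444 -0.2554  0.0154] yaw -2.5 w 0.0275 F [-0.1  0.6 -0. ] t 9.1
shift [ 0.0005  0.0016 -0.0001] turn 0.0
```

```bash
P="python3 -m pendant"
$P '0 0 .001 0;0 0 .001 0'
$P '0 0 .001 0;0 0 .001 0;0 0 .001 0;0 0 .001 0' .042
$P '0 0 -.02 0;0 0 -.05 0;0 0 -.09 0;0 0 -.1 0'
python3 at.py .4222 .1532 .1 0
```

```text
clock: 9.3
tcp_pos: [0.4446, -0.2554, 0.0146]
eef_rot: [0.0, 0.722, 0.692, 0.0]
wrist_force: [-0.7, 0.9, 0.4]
width: 0.0276
gripper_force: 30.0
clock: 9.7
tcp_pos: [0.4446, -0.2553, 0.0135]
eef_rot: [-0.0, 0.722, 0.692, 0.0]
wrist_force: [0.4, -0.3, -0.2]
width: 0.0413
gripper_force: 0.0
clock: 10.1
tcp_pos: [0.4464, -0.2568, 0.1169]
eef_rot: [0.003, 0.722, 0.692, 0.001]
wrist_force: [0.6, -0.5, 0.6]
width: 0.0421
gripper_force: 0.0
tcp [ 0.4464 -0.2568  0.1169] yaw -2.5 w 0.0421 F [ 0.6 -0.5  0.6] t 10.1
shift [ 0.4086 -0.0421  0.0158] turn -0.043
```

```bash
P="python3 -m pendant"
$P '.045 0 0 -.04;.09 .01 0 -.04;.135 .01 0 -.04;.18 .01 0 -.04;.225 .01 0 -.04' .06
$P '.045 0 0 0;.09 -.01 0 0;.135 -.03 0 0;.17 -.045 0 0;.183 -.052 0 0'
$P '0 0 0 0;0 0 0 0'
python3 at.py .4222 .1532 .01 0
python3 - <<'E'
from meas import *
d=cams.get_image("top");im=d["pixels"]
m=blob(d,355,230,426,290,lambda h,s,v:(s<12)&(v>215));print(rect(d,m,.021),cv2.boundingRect(m))
cv2.imwrite("pics/p5.png",cv2.resize(im[190:310,140:430],None,fx=2.7,fy=2.7,interpolation=cv2.INTER_CUBIC))
E
```

```text
clock: 10.6
tcp_pos: [0.4637, -0.0291, 0.1132]
eef_rot: [-0.0, 0.708, 0.706, -0.0]
wrist_force: [0.6, 0.1, 0.8]
width: 0.0596
gripper_force: 0.0
clock: 11.1
tcp_pos: [0.4106, 0.1559, 0.1129]
eef_rot: [-0.001, 0.706, 0.708, -0.0]
wrist_force: [-0.2, -0.4, -0.1]
width: 0.0598
gripper_force: 0.0
clock: 11.3
tcp_pos: [0.4128, 0.1516, 0.1133]
eef_rot: [0.0, 0.708, 0.706, -0.0]
wrist_force: [0.2, -0.4, 0.1]
width: 0.0603
gripper_force: 0.0
tcp [0.4128 0.1516 0.1133] yaw -0.2 w 0.0603 F [ 0.2 -0.4  0.1] t 11.3
shift [0.0017 0.0094 0.1033] turn -0.003
[ 446.  -234.1   82.4   24.5   88.2] (380, 256, 45, 26)
```

View pics/p5.png

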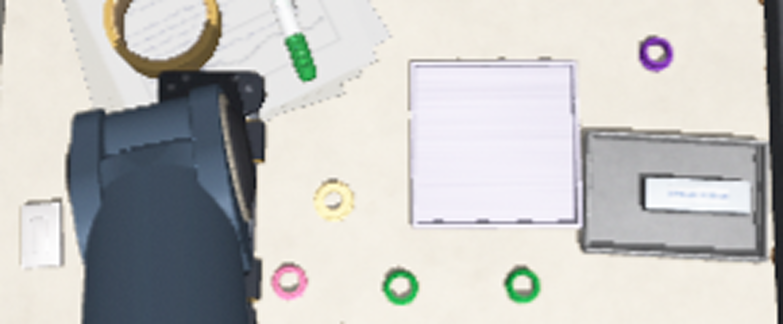

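The case lies flat in the oblong tray, lid up, at crop (697,195), which is (.446,-.234). There is room left of it for a bushing.

```bash
P="python3 -m pendant"
$P '.002 .009 .03 0;.002 .009 .06 0;.002 .009 .09 0;.002 .009 .09 0;.002 .009 .09 0'
python3 at.py .4222 .1532 .004 0
```

```text
clock: 11.85
tcp_pos: [0.4223, 0.1526, 0.0237]
eef_rot: [0.0, 0.709, 0.705, -0.0]
wrist_force: [0.1, 0.4, 1.1]
width: 0.0601
gripper_force: 0.0
tcp [0.4223 0.1526 0.0237] yaw -0.3 w 0.0601 F [0.1 0.4 1.1] t 11.85
shift [ 0.0006 -0.0001  0.0197] turn -0.006
```

```bash
P="python3 -m pendant"
$P '0 0 .01 0;0 0 .0195 0;0 0 .0195 0'
$P '0 0 0 0;0 0 0 0;0 0 0 0;0 0 0 0;0 0 0 0' .01
python3 at.py .4222 .1532 .1 0
$P '0 0 -.01 0;0 0 -.03 0;0 0 -.06 0;0 0 -.09 0;0 0 -.09 0'
python3 at.py .4445 -.166 .1 0
```

```text
clock: 12.15
tcp_pos: [0.4213, 0.1541, 0.0036]
eef_rot: [-0.0, 0.708, 0.706, -0.0]
wrist_force: [0.6, -0.7, 0.1]
width: 0.0601
gripper_force: 0.0
clock: 12.65
tcp_pos: [0.4218, 0.1542, 0.0042]
eef_rot: [-0.0, 0.708, 0.706, 0.0]
wrist_force: [-0.4, 0.1, 0.1]
width: 0.0282
gripper_force: 7.4
tcp [0.4218 0.1542 0.0042] yaw -0.2 w 0.0282 F [-0.4  0.1  0.1] t 12.65
shift [-0.001   0.0005 -0.0958] turn -0.003
clock: 13.15
tcp_pos: [0.4243, 0.1551, 0.0976]
eef_rot: [0.001, 0.708, 0.706, 0.004]
wrist_force: [0.9, 0.1, 0.9]
width: 0.0263
gripper_force: 30.0
tcp [0.4243 0.1551 0.0976] yaw -0.2 w 0.0263 F [0.9 0.1 0.9] t 13.15
shift [-0.321   0.0213 -0.0037] turn -0.003
```

The width dropped from 28 to 26 mm as it lifted, so I'll look before carrying on.

```bash
P="python3 -m pendant"; $P '0 0 0 0;0 0 0 0'
python3 - <<'E'
from h import *
a=cams.get_image("scene")
K=a["intrinsics"];s=arm.observe()
p=rot(a["orientation"]).T@(s["tcp_pos"]-np.array(a["origin"]));uv=(K[:2,2]+K[0,0]*np.array([p[0],-p[1]])/-p[2]).astype(int);print(uv)
u,v=uv;im=cv2.copyMakeBorder(a["pixels"],60,60,60,60,cv2.BORDER_CONSTANT);cv2.imwrite("pics/p6.png",cv2.resize(im[v:v+120,u:u+120],None,fx=5,fy=5,interpolation=cv2.INTER_CUBIC))
E
```

```text
clock: 13.35
tcp_pos: [0.4209, 0.1539, 0.0935]
eef_rot: [-0.0, 0.708, 0.706, -0.001]
wrist_force: [0.1, -1.0, -0.2]
width: 0.0255
gripper_force: 30.0
[293 236]
```

View pics/p6.png

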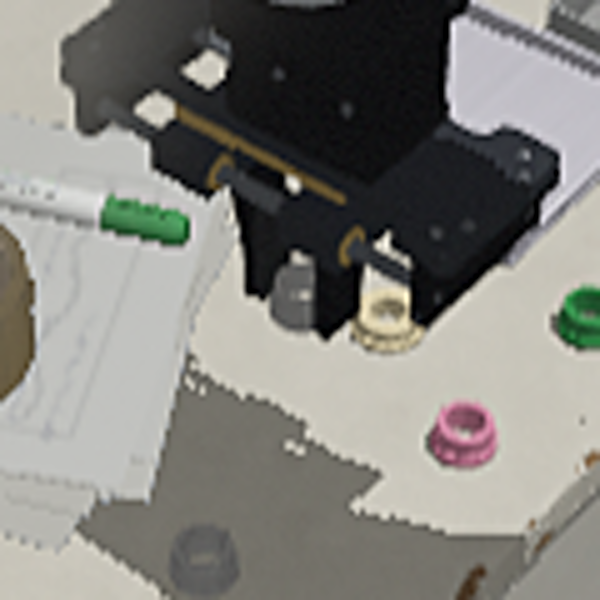

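The held bushing at (295,298) seems to have tipped or slipped in the fingertips, because only about 4 mm of the flange was gripped. I'll set it back down and re-grip on the collar.

```bash
P="python3 -m pendant"
$P '0 0 .03 0;0 0 .06 0;0 0 .08 0;0 0 .08 0'
$P '0 0 .003 0;0 0 .003 0'
$P '0 0 .002 0;0 0 .002 0'
```

```text
clock: 13.8
tcp_pos: [0.4192, 0.1527, 0.0112]
eef_rot: [-0.001, 0.708, 0.706, -0.004]
wrist_force: [-0.3, -0.2, -0.8]
width: 0.0262
gripper_force: 30.0
clock: 14.0
tcp_pos: [0.4221, 0.1541, 0.0113]
eef_rot: [0.0, 0.708, 0.706, 0.0]
wrist_force: [-1.0, 0.1, 0.3]
width: 0.026
gripper_force: 30.0
clock: 14.2
tcp_pos: [0.4221, 0.1544, 0.0095]
eef_rot: [0.0, 0.708, 0.706, 0.001]
wrist_force: [-0.0, 0.4, -0.5]
width: 0.0262
gripper_force: 30.0
```

```bash
P="python3 -m pendant"
$P '0 0 .002 0;0 0 .002 0'
$P '0 0 .002 0;0 0 .002 0'
$P '0 0 .001 0;0 0 .001 0'
```

```text
clock: 14.4
tcp_pos: [0.4217, 0.1543, 0.0071]
eef_rot: [-0.0, 0.708, 0.706, 0.0]
wrist_force: [-0.2, 0.1, 0.3]
width: 0.026
gripper_force: 30.0
clock: 14.6
tcp_pos: [0.4216, 0.1541, 0.0049]
eef_rot: [-0.0, 0.708, 0.706, -0.0]
wrist_force: [0.4, 0.4, -0.3]
width: 0.026
gripper_force: 30.0
clock: 14.8
tcp_pos: [0.4218, 0.1541, 0.0041]
eef_rot: [-0.0, 0.708, 0.706, 0.0]
wrist_force: [-0.3, -0.2, 2.8]
width: 0.026
gripper_force: 30.0
```

```bash
P="python3 -m pendant"
$P '0 0 0 0;0 0 0 0;0 0 0 0;0 0 -.003 0;0 0 -.006 0' .05
$P '0 0 0 0;0 0 0 0;0 0 0 0;0 0 0 0;0 0 0 0' .01
$P '0 0 0 0;0 0 0 0;0 0 -.01 0;0 0 -.02 0'
```

```text
clock: 15.3
tcp_pos: [0.4217, 0.1541, 0.0102]
eef_rot: [-0.0, 0.708, 0.706, -0.0]
wrist_force: [0.5, -0.4, 0.5]
width: 0.0486
gripper_force: 0.0
clock: 15.8
tcp_pos: [0.4217, 0.1541, 0.01]
eef_rot: [-0.0, 0.708, 0.706, -0.0]
wrist_force: [-0.7, 0.4, -0.4]
width: 0.0231
gripper_force: 30.0
clock: 16.2
tcp_pos: [0.4216, 0.1539, 0.0306]
eef_rot: [-0.0, 0.708, 0.706, -0.0]
wrist_force: [0.5, -0.6, -0.9]
width: 0.0226
gripper_force: 30.0
```

Collar grip holds at 23 mm. I carry it to the oblong tray.

```bash
P="python3 -m pendant"
$P '0 0 -.04 0;-.02 .01 -.07 0;-.065 .03 -.07 0;-.11 .04 -.07 0;-.155 .045 -.07 0'
$P '-.045 0 0 0;-.09 0 0 .02;-.135 -.01 0 .04;-.16 -.02 0 .04;-.165 -.022 0 .04'
$P '0 0 0 0;0 0 0 0'
python3 at.py .446 -.166 .04 -2.5
```

```text
clock: 16.7
tcp_pos: [0.4677, -0.0024, 0.1015]
eef_rot: [0.001, 0.708, 0.706, 0.001]
wrist_force: [0.8, 0.8, -0.6]
width: 0.0229
gripper_force: 30.0
clock: 17.2
tcp_pos: [0.4423, -0.1697, 0.1011]
eef_rot: [0.001, 0.725, 0.689, -0.0]
wrist_force: [-0.1, 0.4, -1.5]
width: 0.0231
gripper_force: 30.0
clock: 17.4
tcp_pos: [0.4444, -0.1646, 0.1003]
eef_rot: [-0.0, 0.721, 0.692, 0.001]
wrist_force: [-0.5, -0.0, -0.6]
width: 0.023
gripper_force: 30.0
tcp [ 0.4444 -0.1646  0.1003] yaw -2.4 w 0.023 F [-0.5 -0.  -0.6] t 17.4
shift [-0.0014  0.0017  0.0603] turn 0.003
```

```bash
P="python3 -m pendant"
$P '-.001 .002 .03 0;-.001 .002 .06 0;-.001 .002 .075 0;-.001 .002 .084 0;-.001 .002 .084 0'
$P '0 0 .002 0;0 0 .0025 0;0 0 .003 0;0 0 .003 0'
```

```text
clock: 17.9
tcp_pos: [0.4457, -0.1656, 0.0152]
eef_rot: [-0.001, 0.721, 0.693, -0.0]
wrist_force: [0.0, -0.7, 0.1]
width: 0.023
gripper_force: 30.0
clock: 18.3
tcp_pos: [0.4461, -0.167, 0.0134]
eef_rot: [0.0, 0.722, 0.692, 0.0]
wrist_force: [-0.3, 0.5, -0.4]
width: 0.023
gripper_force: 30.0
```

```bash
P="python3 -m pendant"
$P '0 0 .001 0;0 0 .001 0'
$P '0 0 0 0;0 0 0 0;0 0 0 0;0 0 0 0' .036
$P '0 0 -.02 0;0 0 -.05 0;0 0 -.09 0;0 0 -.09 0'
python3 at.py .4053 .3111 .1 93.5
```

```text
clock: 18.5
tcp_pos: [0.4462, -0.1671, 0.0129]
eef_rot: [0.0, 0.722, 0.692, 0.001]
wrist_force: [-1.4, 1.0, 8.3]
width: 0.0227
gripper_force: 30.1
clock: 18.9
tcp_pos: [0.4457, -0.167, 0.0119]
eef_rot: [-0.0, 0.722, 0.692, -0.0]
wrist_force: [-0.1, -0.3, 0.5]
width: 0.0352
gripper_force: 0.0
clock: 19.3
tcp_pos: [0.4487, -0.1683, 0.1058]
eef_rot: [0.003, 0.722, 0.692, 0.003]
wrist_force: [0.6, -0.3, 0.2]
width: 0.0362
gripper_force: 0.0
tcp [ 0.4487 -0.1683  0.1058] yaw -2.5 w 0.0362 F [ 0.6 -0.3  0.2] t 19.3
shift [ 0.4771 -0.0642  0.0048] turn -1.675
```

```bash
P="python3 -m pendant"
$P '.045 .01 0 -.14;.09 .02 0 -.28;.135 .03 0 -.42;.18 .03 0 -.56;.22 .03 0 -.7' .06
python3 at.py .4053 .3111 .1 93.5
python3 - <<'E'
from meas import *
d=cams.get_image("top");im=d["pixels"]
cv2.imwrite("pics/p7.png",cv2.resize(im[225:295,350:430],None,fx=6,fy=6,interpolation=cv2.INTER_CUBIC))
E
```

```text
clock: 19.8
tcp_pos: [0.4848, 0.0539, 0.1015]
eef_rot: [-0.0, 0.438, 0.899, -0.0]
wrist_force: [0.1, -0.4, -0.7]
width: 0.0587
gripper_force: 0.0
tcp [0.4848 0.0539 0.1015] yaw 38.0 w 0.0587 F [ 0.1 -0.4 -0.7] t 19.8
shift [0.2516 0.0958 0.0017] turn -0.968
```

View pics/p7.png

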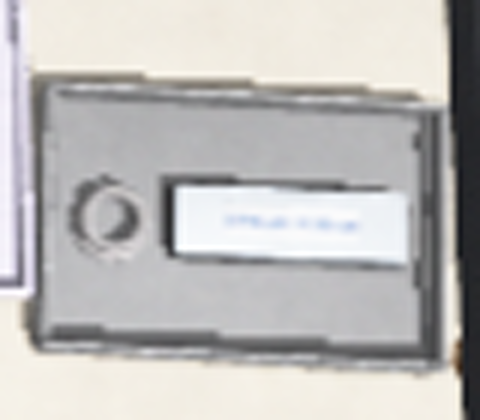

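The oblong kit is done: the bushing stands upright at crop (105,215) and the case lies beside it at (290,222). Next is the block.

```bash
P="python3 -m pendant"
$P '.045 .017 0 -.14;.09 .035 0 -.28;.135 .052 0 -.42;.18 .07 0 -.56;.22 .084 0 -.7'
$P '0 0 0 -.13;0 0 0 -.26;0 0 0 -.26'
python3 at.py .4053 .3111 .008 93.5
python3 - <<'E'
from meas import *
d=cams.get_image("top");im=d["pixels"]
m=blob(d,175,255,245,290,lambda h,s,v:(v<215));print(cv2.boundingRect(m))
E
```

```text
clock: 20.35
tcp_pos: [0.4162, 0.2791, 0.1016]
eef_rot: [-0.0, 0.104, 0.995, 0.0]
wrist_force: [0.7, 0.5, -0.7]
width: 0.0601
gripper_force: 0.0
clock: 20.65
tcp_pos: [0.4169, 0.2768, 0.1014]
eef_rot: [-0.001, -0.023, 1.0, -0.0]
wrist_force: [0.5, 0.1, -0.7]
width: 0.0599
gripper_force: 0.0
tcp [0.4169 0.2768 0.1014] yaw 92.6 w 0.0599 F [ 0.5  0.1 -0.7] t 20.65
shift [0.0099 0.0348 0.0934] turn -0.015
(175, 255, 70, 35)
```

```bash
P="python3 -m pendant"
$P '.01 .035 .0 -.015;.01 .035 .03 -.015;.01 .035 .06 -.015;.01 .035 .075 -.015;.01 .035 .075 -.015'
python3 at.py .4053 .3111 .006 93.5
```

```text
clock: 21.2
tcp_pos: [0.4044, 0.3097, 0.0249]
eef_rot: [-0.002, -0.029, 1.0, -0.002]
wrist_force: [0.6, -1.2, 0.3]
width: 0.0598
gripper_force: 0.0
tcp [0.4044 0.3097 0.0249] yaw 93.3 w 0.0598 F [ 0.6 -1.2  0.3] t 21.2
shift [-0.001   0.0014  0.0189] turn -0.003
```

```bash
P="python3 -m pendant"
$P '0 .001 .01 0;0 .001 .02 0;0 .001 .02 0'
$P '0 0 0 0;0 0 0 0;0 0 0 0;0 0 0 0;0 0 0 0' .01
python3 at.py .450 -.090 .1 90.7
```

```text
clock: 21.5
tcp_pos: [0.4053, 0.3121, 0.0063]
eef_rot: [-0.001, -0.03, 1.0, -0.0]
wrist_force: [-0.1, -0.4, -0.3]
width: 0.0601
gripper_force: 0.0
clock: 22.0
tcp_pos: [0.4058, 0.3127, 0.0073]
eef_rot: [0.0, -0.031, 1.0, 0.0]
wrist_force: [0.0, -0.3, 0.9]
width: 0.0311
gripper_force: 30.0
tcp [0.4058 0.3127 0.0073] yaw 93.5 w 0.0311 F [ 0.  -0.3  0.9] t 22.0
shift [-0.0195 -0.4046 -0.0929] turn 0.049
```

```bash
P="python3 -m pendant"
$P '0 0 -.01 0;0 0 -.04 0;0 0 -.08 0;-.02 -.04 -.09 0;-.04 -.085 -.09 0'
$P '-.01 -.045 0 .02;-.01 -.09 0 .049;-.01 -.135 0 .049;-.01 -.18 0 .049;-.01 -.22 0 .049'
$P '0 -.045 0 0;.01 -.08 0 0;.02 -.1 0 0;.02 -.1 0 0;.02 -.1 0 0'
python3 at.py .450 -.090 .0105 90.7
```

```text
clock: 22.5
tcp_pos: [0.4522, 0.2322, 0.1]
eef_rot: [0.002, -0.033, 0.999, 0.002]
wrist_force: [0.8, -0.1, -1.4]
width: 0.0319
gripper_force: 30.0
clock: 23.0
tcp_pos: [0.4738, 0.0088, 0.0976]
eef_rot: [0.0, -0.006, 1.0, 0.0]
wrist_force: [0.4, 0.5, -1.3]
width: 0.0315
gripper_force: 30.0
clock: 23.5
tcp_pos: [0.4553, -0.0891, 0.0974]
eef_rot: [0.0, -0.006, 1.0, 0.0]
wrist_force: [-0.3, 0.2, -2.5]
width: 0.0318
gripper_force: 30.0
tcp [ 0.4553 -0.0891  0.0974] yaw 90.6 w 0.0318 F [-0.3  0.2 -2.5] t 23.5
shift [ 0.0054 -0.0009  0.0869] turn -0.001
```

```bash
P="python3 -m pendant"
$P '.005 -.001 .03 0;.005 -.001 .06 0;.005 -.001 .075 0;.005 -.001 .084 0;.005 -.001 .084 0'
$P '0 0 .001 0;0 0 .002 0;0 0 .002 0'
```

```text
clock: 24.0
tcp_pos: [0.4503, -0.089, 0.0123]
eef_rot: [-0.001, -0.007, 1.0, 0.0]
wrist_force: [0.0, -1.0, -2.1]
width: 0.0315
gripper_force: 30.0
clock: 24.3
tcp_pos: [0.4511, -0.0901, 0.0117]
eef_rot: [0.001, -0.006, 1.0, 0.0]
wrist_force: [-0.0, -0.2, -0.5]
width: 0.0311
gripper_force: 30.0
```

```bash
P="python3 -m pendant"
$P '0 0 .001 0;0 0 .001 0'
$P '0 0 0 0;0 0 0 0;0 0 0 0;0 0 0 0' .041
$P '0 0 -.02 0;0 0 -.05 0;0 0 -.09 0;0 0 -.09 0'
python3 at.py .4145 .2288 .1 90
```

```text
clock: 24.5
tcp_pos: [0.4508, -0.0902, 0.0103]
eef_rot: [0.0, -0.006, 1.0, 0.0]
wrist_force: [-0.8, -0.2, -0.8]
width: 0.0317
gripper_force: 30.0
clock: 24.9
tcp_pos: [0.4505, -0.0902, 0.01]
eef_rot: [0.0, -0.006, 1.0, 0.0]
wrist_force: [-0.5, 0.9, -0.2]
width: 0.0404
gripper_force: 0.0
clock: 25.3
tcp_pos: [0.4539, -0.0908, 0.1041]
eef_rot: [0.005, -0.006, 1.0, -0.0]
wrist_force: [0.4, 0.7, -0.2]
width: 0.0407
gripper_force: 0.0
tcp [ 0.4539 -0.0908  0.1041] yaw 90.7 w 0.0407 F [ 0.4  0.7 -0.2] t 25.3
shift [0.0356 0.3201 0.0036] turn 0.012
```

```bash
P="python3 -m pendant"
$P '-.01 .045 0 0;-.01 .09 0 0;-.01 .135 0 0;-.005 .18 0 0;0 .225 0 0' .055
$P '.015 .045 0 0;.03 .08 0 0;.036 .094 0 0;.036 .094 0 0'
python3 at.py .4145 .2288 .010 90
python3 - <<'E'
from meas import *
d=cams.get_image("top");im=d["pixels"]
m=blob(d,290,208,356,278,lambda h,s,v:(s<9)); print(rect(d,m,.02),cv2.boundingRect(m))
cv2.imwrite("pics/p8.png",cv2.resize(im[195:290,280:430],None,fx=4,fy=4,interpolation=cv2.INTER_CUBIC))
E
```

```text
clock: 25.8
tcp_pos: [0.4471, 0.1364, 0.0996]
eef_rot: [-0.0, -0.006, 1.0, -0.0]
wrist_force: [1.1, -0.1, 0.7]
width: 0.0547
gripper_force: 0.0
clock: 26.2
tcp_pos: [0.409, 0.2308, 0.0994]
eef_rot: [-0.001, -0.009, 1.0, 0.0]
wrist_force: [0.1, -0.5, 0.5]
width: 0.0554
gripper_force: 0.0
tcp [0.409  0.2308 0.0994] yaw 91.0 w 0.0554 F [ 0.1 -0.5  0.5] t 26.2
shift [-0.0056 -0.0021  0.0894] turn 0.018
[450.3 -95.3  49.4  42.5   0.8] (292, 212, 64, 63)
```

View pics/p8.png

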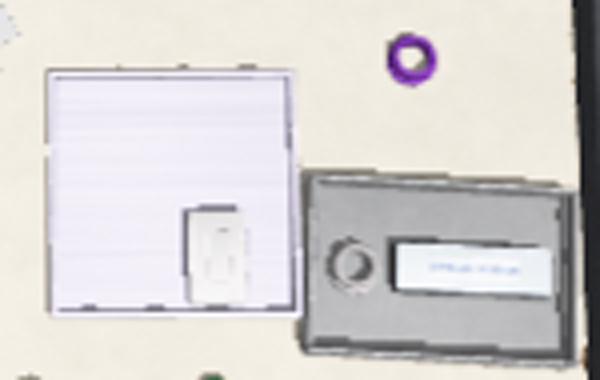

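The block lies flat in the square tray at crop (215,257). Next is the second grey bushing.

```bash
P="python3 -m pendant"
$P '-.005 -.002 .03 0;-.005 -.002 .06 0;-.005 -.002 .07 0;-.005 -.002 .07 0'
python3 at.py .4145 .2288 .010 90
python3 - <<'E'
E
```

```text
clock: 26.65
tcp_pos: [0.4151, 0.2243, 0.0288]
eef_rot: [-0.001, -0.005, 1.0, -0.001]
wrist_force: [0.3, -0.6, 0.2]
width: 0.0551
gripper_force: 0.0
tcp [0.4151 0.2243 0.0288] yaw 90.6 w 0.0551 F [ 0.3 -0.6  0.2] t 26.65
shift [0.0005 0.0045 0.0188] turn 0.01
```

```bash
P="python3 -m pendant"
$P '0 .004 .005 0;0 .004 .018 0;0 .004 .018 0;0 .004 .018 0'
$P '0 0 0 0;0 0 0 0;0 0 0 0;0 0 0 0;0 0 0 0' .01
$P '0 0 0 0;0 0 -.01 0;0 0 -.04 0;0 0 -.08 0;0 0 -.09 0'
python3 at.py .512 -.092 .1 90
```

```text
clock: 27.05
tcp_pos: [0.416, 0.2307, 0.0128]
eef_rot: [0.0, -0.006, 1.0, 0.0]
wrist_force: [0.1, -0.9, 0.5]
width: 0.0551
gripper_force: 0.0
clock: 27.55
tcp_pos: [0.4156, 0.2304, 0.0121]
eef_rot: [0.0, -0.006, 1.0, 0.0]
wrist_force: [-0.5, 0.6, 1.2]
width: 0.023
gripper_force: 28.7
clock: 28.05
tcp_pos: [0.4177, 0.2316, 0.106]
eef_rot: [0.003, -0.006, 1.0, 0.002]
wrist_force: [0.3, 0.3, 0.1]
width: 0.0224
gripper_force: 30.0
tcp [0.4177 0.2316 0.106 ] yaw 90.7 w 0.0224 F [0.3 0.3 0.1] t 28.05
shift [-0.0904 -0.3247  0.0051] turn 0.012
```

```bash
P="python3 -m pendant"
$P '-.02 -.04 0 0;-.04 -.08 0 0;-.06 -.12 0 0;-.08 -.165 0 0;-.09 -.21 0 0'
$P '0 -.04 0 0;0 -.08 0 0;0 -.115 0 0;0 -.115 0 0;0 -.115 0 0'
python3 at.py .512 -.092 .0165 90.7
```

```text
clock: 28.55
tcp_pos: [0.5095, 0.0198, 0.1022]
eef_rot: [0.001, -0.006, 1.0, -0.0]
wrist_force: [1.5, 0.2, 0.4]
width: 0.0224
gripper_force: 30.0
clock: 29.05
tcp_pos: [0.509, -0.094, 0.1018]
eef_rot: [-0.0, -0.005, 1.0, 0.0]
wrist_force: [0.6, 0.4, -0.5]
width: 0.0226
gripper_force: 30.0
tcp [ 0.509  -0.094   0.1018] yaw 90.6 w 0.0226 F [ 0.6  0.4 -0.5] t 29.05
shift [-0.0031  0.002   0.0853] turn -0.002
```

```bash
P="python3 -m pendant"
$P '-.003 .002 .03 0;-.003 .002 .06 0;-.003 .002 .075 0;-.003 .002 .083 0;-.003 .002 .083 0'
$P '0 0 .001 0;0 0 .002 0;0 0 .003 0;0 0 .003 0'
```

```text
clock: 29.55
tcp_pos: [0.5119, -0.0899, 0.0181]
eef_rot: [-0.001, -0.007, 1.0, 0.0]
wrist_force: [0.3, 1.1, 0.1]
width: 0.0219
gripper_force: 30.0
clock: 29.95
tcp_pos: [0.5128, -0.0914, 0.0164]
eef_rot: [0.0, -0.006, 1.0, 0.0]
wrist_force: [0.1, 0.3, -0.8]
width: 0.0223
gripper_force: 30.0
```

```bash
P="python3 -m pendant"
$P '0 0 .001 0;0 0 .0015 0;0 0 .0015 0'
$P '0 0 0 0;0 0 0 0;0 0 0 0;0 0 0 0' .036
$P '0 0 -.02 0;0 0 -.05 0;0 0 -.09 0;0 0 -.09 0'
python3 at.py .4381 .0697 .1 0
```

```text
clock: 30.25
tcp_pos: [0.5128, -0.0915, 0.0151]
eef_rot: [0.0, -0.006, 1.0, 0.0]
wrist_force: [-1.4, -0.4, 4.6]
width: 0.0226
gripper_force: 30.0
clock: 30.65
tcp_pos: [0.5124, -0.0914, 0.0143]
eef_rot: [-0.0, -0.006, 1.0, 0.0]
wrist_force: [0.5, -0.2, -0.1]
width: 0.0353
gripper_force: 0.0
clock: 31.05
tcp_pos: [0.516, -0.0922, 0.109]
eef_rot: [0.005, -0.006, 1.0, -0.0]
wrist_force: [0.1, -0.1, 0.1]
width: 0.0361
gripper_force: 0.0
tcp [ 0.516  -0.0922  0.109 ] yaw 90.7 w 0.0361 F [ 0.1 -0.1  0.1] t 31.05
shift [0.0761 0.1628 0.0081] turn 1.583
```

```bash
P="python3 -m pendant"
$P '.015 .035 0 .15;.03 .07 0 .3;.045 .105 0 .45;.06 .14 0 .6;.073 .162 0 .75' .055
$P '0 0 0 .14;0 0 0 .28;0 0 0 .42;0 0 0 .56;0 0 0 .7'
$P '0 0 0 .13;0 0 0 .13;0 0 0 .13'
python3 at.py .4381 .0697 .004 0
python3 - <<'E'
from meas import *
d=cams.get_image("top");im=d["pixels"]
cv2.imwrite("pics/p9.png",cv2.resize(im[195:310,230:430],None,fx=3.5,fy=3.5,interpolation=cv2.INTER_CUBIC))
E
```

```text
clock: 31.55
tcp_pos: [0.4362, 0.0719, 0.1039]
eef_rot: [-0.001, 0.359, 0.933, -0.0]
wrist_force: [-0.3, -0.2, 0.4]
width: 0.0543
gripper_force: 0.0
clock: 32.05
tcp_pos: [0.437, 0.0696, 0.104]
eef_rot: [-0.0, 0.658, 0.753, -0.0]
wrist_force: [1.0, -1.0, -1.4]
width: 0.055
gripper_force: 0.0
clock: 32.35
tcp_pos: [0.4372, 0.0697, 0.1042]
eef_rot: [-0.0, 0.703, 0.711, -0.0]
wrist_force: [0.1, 0.1, 0.4]
width: 0.0556
gripper_force: 0.0
tcp [0.4372 0.0697 0.1042] yaw 0.7 w 0.0556 F [0.1 0.1 0.4] t 32.35
shift [0.     0.001  0.1002] turn 0.012
```

View pics/p9.png

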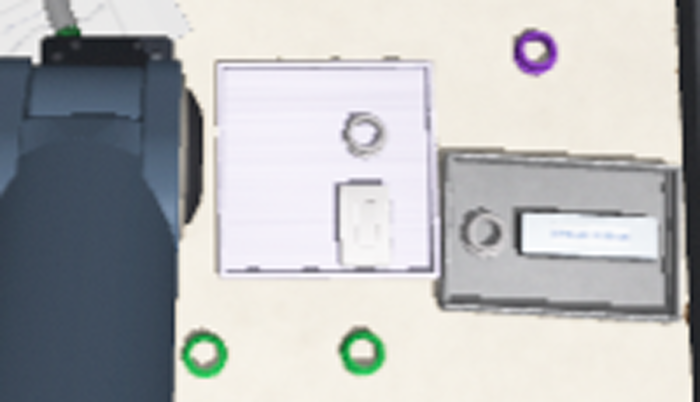

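The second grey bushing stands upright at crop (364,133), clear of the block at (363,222). Next is the brass one.

```bash
P="python3 -m pendant"
$P '0 .001 .03 0;0 .001 .06 0;0 .001 .08 0;0 .001 .096 0;0 .001 .1 0'
$P '0 0 0 0;0 0 0 0;0 0 0 0;0 0 0 0;0 0 0 0' .01
$P '0 0 0 0;0 0 0 0'
python3 at.py .483 -.032 .1 0
```

```text
clock: 32.9
tcp_pos: [0.4374, 0.0693, 0.0031]
eef_rot: [-0.001, 0.703, 0.711, -0.001]
wrist_force: [0.5, -0.2, -0.8]
width: 0.0548
gripper_force: 0.0
clock: 33.4
tcp_pos: [0.4389, 0.0699, 0.005]
eef_rot: [0.0, 0.704, 0.71, 0.001]
wrist_force: [-0.4, 0.0, 2.8]
width: 0.0296
gripper_force: 29.2
clock: 33.6
tcp_pos: [0.4389, 0.0699, 0.005]
eef_rot: [0.0, 0.704, 0.71, 0.001]
wrist_force: [-1.2, 0.8, 5.7]
width: 0.0293
gripper_force: 29.6
tcp [0.4389 0.0699 0.005 ] yaw 0.5 w 0.0293 F [-1.2  0.8  5.7] t 33.6
shift [-0.1023  0.0432 -0.095 ] turn 0.009
```

```bash
P="python3 -m pendant"
$P '0 0 -.01 0;0 0 -.03 0;0 0 -.06 0;-.02 .01 -.09 0;-.06 .03 -.09 0'
$P '-.03 .01 0 0;-.042 .012 0 0;-.042 .012 0 0;-.042 .012 0 0'
python3 at.py .483 -.032 .0095 .7
```

```text
clock: 34.1
tcp_pos: [0.4708, 0.0129, 0.0978]
eef_rot: [0.001, 0.701, 0.713, 0.003]
wrist_force: [2.3, 0.9, -0.1]
width: 0.03
gripper_force: 28.8
clock: 34.5
tcp_pos: [0.4805, -0.0308, 0.0942]
eef_rot: [-0.001, 0.704, 0.711, -0.0]
wrist_force: [0.5, -0.2, -1.5]
width: 0.0296
gripper_force: 28.8
tcp [ 0.4805 -0.0308  0.0942] yaw 0.6 w 0.0296 F [ 0.5 -0.2 -1.5] t 34.5
shift [-0.0013  0.0026  0.0847] turn -0.002
```

```bash
P="python3 -m pendant"
$P '-.001 .003 .03 0;-.001 .003 .06 0;-.001 .003 .075 0;-.001 .003 .083 0;-.001 .003 .083 0'
$P '0 0 .001 0;0 0 .002 0;0 0 .003 0;0 0 .003 0'
```

```text
clock: 35.0
tcp_pos: [0.4835, -0.0316, 0.0107]
eef_rot: [-0.001, 0.703, 0.711, -0.001]
wrist_force: [-0.6, 0.1, -0.3]
width: 0.0294
gripper_force: 28.8
clock: 35.4
tcp_pos: [0.4847, -0.0328, 0.0089]
eef_rot: [0.0, 0.704, 0.71, 0.0]
wrist_force: [0.1, 0.3, 0.2]
width: 0.0297
gripper_force: 28.8
```

```bash
P="python3 -m pendant"
$P '0 0 .001 0;0 0 .001 0;0 0 .001 0'
$P '0 0 0 0;0 0 0 0;0 0 0 0;0 0 0 0' .043
$P '0 0 -.02 0;0 0 -.05 0;0 0 -.09 0;.04 0 -.09 0;.085 0 -.09 0'
$P '.045 0 0 0;.09 0 0 0;.135 0 0 0;.18 0 0 0;.18 0 0 0'
python3 - <<'E'
from meas import *
d=cams.get_image("top");im=d["pixels"]
m=blob(d,290,208,356,278,lambda h,s,v:(s>40)&(h<40)); print(rect(d,m,.009),cv2.boundingRect(m))
cv2.imwrite("pics/p10.png",cv2.resize(im[90:320,135:430],None,fx=2.6,fy=2.6,interpolation=cv2.INTER_CUBIC))
E
```

```text
clock: 35.7
tcp_pos: [0.4848, -0.0329, 0.008]
eef_rot: [0.0, 0.704, 0.71, 0.0]
wrist_force: [-1.8, 0.1, 4.8]
width: 0.0297
gripper_force: 29.6
clock: 36.1
tcp_pos: [0.4844, -0.0329, 0.0074]
eef_rot: [-0.0, 0.704, 0.71, -0.0]
wrist_force: [-0.5, 1.0, -0.1]
width: 0.0424
gripper_force: 0.0
clock: 36.6
tcp_pos: [0.4848, 0.0517, 0.099]
eef_rot: [0.001, 0.706, 0.709, 0.002]
wrist_force: [1.6, -0.2, 0.2]
width: 0.0432
gripper_force: 0.0
clock: 37.1
tcp_pos: [0.481, 0.24, 0.0971]
eef_rot: [-0.001, 0.7, 0.714, 0.001]
wrist_force: [-0.2, 0.0, 0.9]
width: 0.0428
gripper_force: 0.0
[485.2 -33.3  30.8  30.6 -62.7] (302, 237, 14, 15)
```

View pics/p10.png

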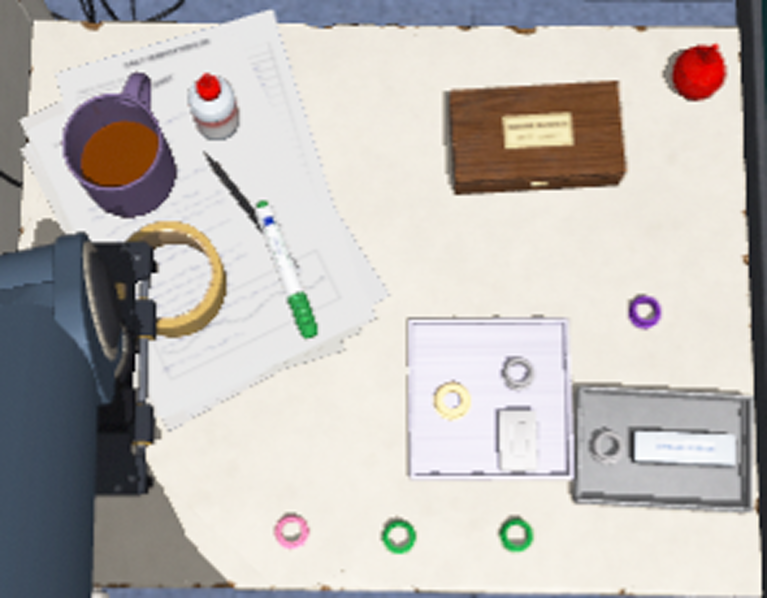

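All five parts are placed, flat and apart: brass (451,400), grey bushings (517,372) and (606,444), block (517,437) and case (685,447). The mug and bottle have not moved. I'll raise the arm and hand in.

```bash
python3 -m pendant '0 0 -.03 0;0 0 -.06 0;0 0 -.06 0;0 0 -.06 0'; python3 -c "
from cell import arm;print(arm.hand_in())"
```

```text
clock: 37.55
tcp_pos: [0.4822, 0.2309, 0.1578]
eef_rot: [-0.0, 0.704, 0.71, 0.0]
wrist_force: [0.2, -0.8, 0.4]
width: 0.0434
gripper_force: 0.0
the job is handed in; nothing more can be done
None
```

Both kits are made up and the job was handed in at 37.6 s: case and one grey bushing in the oblong tray; step block, other grey bushing and brass bushing in the square tray, with the mug and oil bottle untouched.

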